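# Set up the document camera over the notebook

### The arm

A 6-joint arm with a two-finger parallel gripper is mounted at the origin on a cart in front of the work surface, level with it; the furniture and walls round the work are solid. World frame = base frame: x ahead of the robot, y to its left, z up, the work surface at z = 0. Lengths are in m, angles in rad, forces in N, time in s.
With the tool pointing down it reaches from about 0.3 to 0.95 m from the base axis. Payload 3.1 kg.
Tool frame: the origin (TCP) lies at the very end of the fingers, on their centre line; the grasp point (between the pads) lies 19 mm behind it; z points along the fingers, y is the line along which they close (so a half turn about z gives the same grasp; the last joint's range is limited). The gripper opens to 85 mm and grips with 20 to 120 N. Pads are 22 mm wide; open, the fingers measure 114 mm over their backs; the gripper's body (76 mm by 85 mm) begins 54 mm behind the grasp point. The pads swing forward as they close: fully open they stand 13 mm farther back than shut.
Start: joints at [-0.07, 0.308, 1.634, -0, 1.2, -0.07], TCP at [0.625, -0, 0.231] pointing down, gripper open.
Joint ranges: [-3.06, 3.06], [-0.79, 1.96], [0.05, 2.63], [-1.19, 4.34], [0.05, 2.64], [-2.94, 2.94]. Speed limits (rad/s): [2.79, 2.79, 3.14, 3.14, 3.14, 3.14].

### API

Orientations are given as a unit quaternion [w, x, y, z].
In Python, from workcell import manip gives the robot as it stands. The module is installed in compiled form; this text tells all that it offers.
- The arm moves only by the shell command python3 -m jog 'ROWS' [FORCE]. ROWS is a JSON object of lists of equal length, an entry for each row: "slide": the shift along the tool's x, y, z each as a share of 750 mm, from -1 to 1, a list of three; "rotation": the turn, a rotation vector about the tool's x, y, z each as a share of 0.5 rad, from -1 to 1, a list of three; "gripper": the opening, from 0 (shut) to 1 (fully open). A call has 1 to 10 rows; each row is the pose to reach, as a shift and turn from the pose commanded when the call began, along the tool's axes at that moment; what a row does not reach only later rows make up. A row lasts 1/10 s, in which the tool goes at most 50 mm and 8.59 degrees, less where a joint would pass 70% of its speed; a pose out of reach is approached as far as the arm can. A call with a number of a shift or a turn outside -1 to 1 is refused whole. A call with a gripper value outside its range is refused whole. The fingers move at their own pace and stop on an object; FORCE is the grip in N (left out, the last holds). Time passes only in rows, so rows that repeat a pose let the fingers close. It gives the time, the measured TCP pose, the force, the opening and the grip force at its end, in the units of the state.
- manip.get_state(): the state, without advancing time (a new reading comes with each control period).
- manip.get_image(name): name is "scene" or "side" or "wrist"; returns a dict with "img" (480x640x3 uint8, red, green, blue), "z_map" (480x640 float32, m along the optical axis (not along the pixel's ray), 0 where there is no reading), "mtx" (3x3 intrinsics, pixels), "view" (4x4, takes a point from world to camera coordinates); the wrist camera has in their place "tool_from_camera" (4x4, takes a point from camera to tool coordinates, whose origin is the TCP and whose axes are the flange's). Camera axes: x right, y down, z forward; pixel columns grow to the right and rows downward; lengths in m; the calibration is good to about 2 mm. A picture is of the moment at which its call begins: read the wrist's pose just before it.
- manip.close_job(): hands the job in; it is judged then, once.
Trained networks look in the newest picture that a camera, given by its name, has taken for a name from the list of things; names that differ only in an ending like _2 or _b are one class to them, and where a whole thing is asked for, a point or a joint stands for the part that bears it (a point fixed in the world has none). Each returns a list of dicts, best first, with "p" (0 to 1); they miss things now and then, are a little off and sometimes report something else, mostly with a low value. They report only what shows in the picture. A call takes as long as a camera call. They do not tell look-alikes from the thing itself.
- manip.find_in(camera, name): "centre" ([x, y, z] in m, in the coordinates of the camera as it stood for that picture, good to about 4 mm: the middle of the surface that is visible of it).
- manip.cut_out(camera, name): "pixels" (480x640 bool, what is visible of it).
The state is a dict: "t": time; "joint_pos": joint angles; "qd": joint speeds; "tau": joint torques, N m; "ee_pos": TCP position; "tool_rot": TCP orientation; "ft_force": force on the tool from outside, world axes, zero at the start; "moment": the same for the moment, N m; "gripper_width": finger opening in m; "grasp_force": force on a finger pad.
Only numpy, scipy, OpenCV 4.12 (cv2) and the standard library are available. Lean on these libraries where they do the work, as an engineer would, in place of code of your own. Each camera call takes 0.05 s, during which the arm holds its last target. There are 200 camera calls.

### The job

Get the document camera ready for the spiral notebook. First pull up the red spring ring on the stand's boom, swing the boom round until its empty mount is over the notebook and let the ring drop fully home in the notch there. Then stand the camera head, which lies on its side, up on the desk and let go of it, take it again from above and fit it in the mount lens down: lugs into the slots, press down against the spring, a quarter turn clockwise seen from above so that it is locked, let go; leave everything else on the desk where it is.

Things in the scene. Friction and masses are not known exactly. Their poses are not given: they have to be found in the camera images.
- stand: Document-camera stand, fixed. Origin: on the desk, on the axis of the upright column. Grey foot 140 x 120 x 19 mm (x -48 to +92 in its frame). On the column a level steel index plate, radius 81 mm, top at z = 102 mm, five notches in its rim at -60, -30, 0, +30, +60 degrees (values of joint boom).
- boom (a joint): Swing of the grey boom about the column, rad, positive counter-clockwise from above, range -1.2 to 1.2. Starts in the 0 notch, pointing along the stand's -x. The +60 or the -60 degree notch (1.047 rad) puts the mount over the notebook. Level bar 28 mm wide, top at z = 120 mm; hub radius 25 mm, to z = 127 mm. Play in a notch 0.012 rad; friction 0.06 N m.
- index_ring (a joint): Lift of the red ring and its index pin, m: 0 = pin fully home in a notch, range 0 to 0.016. Pin 8 mm thick, 8 mm deep in its notch: above 0.009 the boom can swing; let go between notches it rests on the plate at 0.008. The spring pulls it down with 7 N (home) to 11 N (top).
- ring_grip (a point): Centre of the red pull ring, upright on the boom 70 mm from the column's axis: outside diameter 34 mm, round section 9 mm; centre at z = 155 mm with the pin home (ring 138 to 172 mm). Frame: x outward along the boom, y across it, z up. The ring lies in its x-z plane: pinch it along y, 9 mm. Below it a barrel, radius 9 mm, top z = 134 mm.
- mount (a point): Centre of the bayonet mount at the boom's end, 170 mm from the column's axis, on its top face, z = 120 mm. Frame: x outward along the boom, y across, z up. Dark collar of outside radius 36 mm. Steel lip 4 mm thick with a round opening of radius 20.5 mm and two slots, 16 mm wide at the opening, flaring, out to 28 mm, along +y and -y (white dots).
- lock_mark (a point): Red dot on the mount's top face, 32 mm from its centre along +x (its twin along -x). A quarter turn clockwise from above takes the lugs from the slots to the red dots, under the lip; stops follow about 13 degrees further on. The other way round is blocked.
- mount_seat (a joint): Travel of the sprung seat in the mount, m: 0 = up, 7 mm below the mount's top face; 0.0045 = down. The spigot stands on it; it pushes up with 3.6 to 5.4 N. Pressed down until the head's origin is 10 to 11 mm below the top face, the lugs pass under the lip; locked and let go, the head rises to 9 mm below.
- head: Camera head, loose, 0.16 kg: light grey box 44 (x) x 40 (y) x 60 (z) mm on a round spigot, radius 18 mm. Origin: centre of the spigot's flat lens end. z from lens to top: spigot 0 to 13 mm, box 13 to 73 mm. Lugs along +x and -x: to 25 mm from the axis, 12 mm wide, z 0 to 5 mm. Starts lying on a y face, x and z level, axis 20 mm up; stands on the spigot's end.
- notebook: Open spiral notebook with handwriting, white, 208 x 146 x 11 mm, lying flat; origin at its centre on the desk, within 25 mm of where the mount comes in the right notch.
- yellow_book: Brown book with a pale round picture, 170 x 120 x 13 mm, lying flat below the boom's other side; origin at its centre on the desk.
- cream_tube: White tube of hand cream with a red cap, 40 x 136 x 27 mm, long along its y; origin at the centre of its underside.
- mug_2: Cream mug, 101 mm high, body 78 mm across, handle on its -y side (58 mm from the origin); origin on the desk.
- tape_roll: Roll of brown tape lying flat, 92 mm across, 48 mm high; origin at the centre of its underside.
- sticky_notes: Yellow pad of sticky notes, 75 x 75 x 21 mm; origin at the centre of its underside.
- mouse: Black computer mouse, 120 (x) x 66 x 40 mm; origin at the centre of its underside.
Mind the look-alikes: they are no part of the job. There is more than one size of the head; the one meant has the size given above.

How it is judged:
By the outcome, as a careful person would: the job done as asked, in the order asked, and still so for the second after the job is handed in, with the robot touching nothing.
It also fails if it takes over 72 s, if anything falls off the work surface, if the arm or the gripper's body presses on something with over 40 N, if the wrist force passes 120 N, or if a joint passes its speed limit or range.

## Working session

There is one attempt and no reset: what is moved stays moved. The work goes in short steps, Python scripts to look and compute and a shell command to move; the robot and the scene stay as the last step left them, time stands still between calls to the robot, and variables do not carry over. Pictures are saved under pics/ and viewed, at most 10 in all, crops included, and the job is handed in when it is done.

```bash
mkdir -p pics
cat > h.py <<'E'
import numpy as np, cv2
from workcell import manip
from scipy.spatial.transform import Rotation as R
def rot(q): return R.from_quat([q[1],q[2],q[3],q[0]])
def tool():
    s=manip.get_state(); T=np.eye(4); T[:3,:3]=rot(s['tool_rot']).as_matrix(); T[:3,3]=s['ee_pos']; return T
def cam(name):
    T=tool(); d=manip.get_image(name)
    d['W']=T@d['tool_from_camera'] if name=='wrist' else np.linalg.inv(d['view'])
    return d
def pts(d,mask=None):
    z=d['z_map']; v,u=np.nonzero((z>0) if mask is None else (mask&(z>0))); zz=z[v,u]; K=d['mtx']
    p=np.c_[(u-K[0,2])/K[0,0]*zz,(v-K[1,2])/K[1,1]*zz,zz]
    return p@d['W'][:3,:3].T+d['W'][:3,3],u,v
def proj(d,P):
    P=np.atleast_2d(P); c=(P-d['W'][:3,3])@d['W'][:3,:3]; K=d['mtx']
    return np.c_[c[:,0]/c[:,2]*K[0,0]+K[0,2],c[:,1]/c[:,2]*K[1,1]+K[1,2]]
def save(d,n): cv2.imwrite('pics/'+n+'.png',d['img'][...,::-1])
def find(d,name,obj):
    return [(np.round(d['W'][:3,:3]@np.array(f['centre'])+d['W'][:3,3],3).tolist(),round(f['p'],2)) for f in manip.find_in(name,obj)]
E
python3 - <<'E'
from h import *
for c in ['scene','side']:
    d=cam(c); save(d,c+'0'); print(c,d['W'][:3,3].round(2))
    for o in ['stand','boom','index_ring','mount','head','notebook','yellow_book','cream_tube','mug_2','tape_roll','sticky_notes','mouse']:
        f=find(d,c,o); print(o,[(x,proj(d,x[0])[0].astype(int).tolist()) for x in f])
E
```

```text
scene [-0.15 -1.08  1.05]
stand [(([0.686, -0.102, 0.099], 0.67), [374, 233])]
boom [(([0.608, -0.093, 0.125], 0.85), [349, 233]), (([0.644, -0.453, 0.03], 0.2), [450, 339])]
index_ring [(([0.38, -0.05, 0.008], 0.55), [267, 289]), (([0.645, -0.092, 0.161], 0.51), [361, 217]), (([0.404, 0.33, 0.031], 0.19), [213, 209])]
mount [(([0.61, -0.09, 0.123], 0.96), [349, 233])]
head [(([0.403, 0.332, 0.036], 0.83), [212, 208]), (([0.45, 0.108, 0.045], 0.79), [261, 238]), (([0.371, 0.22, 0.024], 0.76), [219, 233])]
notebook [(([0.62, -0.243, 0.01], 0.71), [385, 297])]
yellow_book [(([0.614, 0.07, 0.012], 0.79), [317, 235])]
cream_tube [(([0.482, -0.436, 0.017], 0.91), [391, 367]), (([0.61, -0.096, 0.121], 0.73), [350, 235])]
mug_2 [(([0.643, 0.387, 0.069], 0.76), [271, 169]), (([0.685, -0.099, 0.1], 0.37), [373, 233]), (([0.404, 0.335, 0.032], 0.3), [212, 208])]
tape_roll [(([0.643, -0.451, 0.033], 0.61), [450, 338])]
sticky_notes [(([0.382, -0.052, 0.011], 0.68), [268, 288])]
mouse [(([0.581, 0.261, 0.023], 0.6), [274, 205])]
side [0.59 1.49 0.68]
stand [(([0.702, -0.073, 0.1], 0.98), [264, 243])]
boom [(([0.63, -0.075, 0.122], 0.8), [289, 236])]
index_ring [(([0.652, -0.081, 0.16], 0.49), [281, 223])]
mount [(([0.633, -0.073, 0.119], 0.89), [288, 237])]
head [(([0.456, 0.147, 0.042], 0.96), [354, 292]), (([0.42, 0.375, 0.034], 0.74), [379, 339]), (([0.375, 0.237, 0.02], 0.61), [390, 315]), (([0.386, -0.035, 0.017], 0.5), [372, 273])]
notebook [(([0.606, -0.21, 0.012], 0.91), [298, 254])]
yellow_book [(([0.641, 0.069, 0.015], 0.68), [285, 290])]
cream_tube [(([0.656, 0.444, 0.071], 0.56), [272, 342]), (([0.487, -0.383, 0.018], 0.4), [332, 233])]
mug_2 [(([0.652, 0.446, 0.069], 0.59), [274, 343])]
tape_roll [(([0.64, -0.42, 0.036], 0.51), [288, 226])]
sticky_notes [(([0.386, -0.035, 0.017], 0.72), [372, 273]), (([0.656, 0.443, 0.07], 0.51), [272, 342])]
mouse [(([0.582, 0.305, 0.028], 0.66), [307, 327])]
```

View pics/scene0.png

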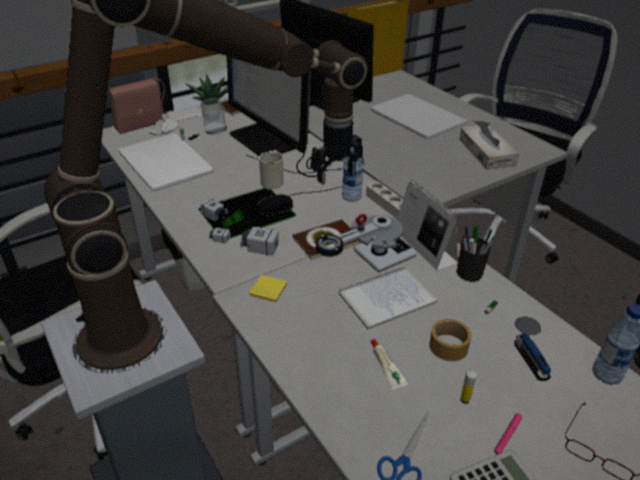

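Run:
```python
from h import *
d=cam('wrist'); save(d,'w0'); print(d['W'].round(3))
for o in ['boom','index_ring','mount','head']:
    print(o,[(x,proj(d,x[0])[0].astype(int).tolist()) for x in find(d,'wrist',o)])
# heads from scene clouds
for c in ['scene','side']:
    d=cam(c)
    for f in manip.cut_out(c,'head'):
        m=f['pixels']; p,u,v=pts(d,m); r=cv2.minAreaRect(p[p[:,2]>0.01][:,:2].astype(np.float32)*1000)
        print(c,round(f['p'],2),m.sum(),np.round(r[0],0),np.round(r[1],0),round(r[2]),'z',np.percentile(p[:,2],[2,50,98]).round(3),'px',int(u.mean()),int(v.mean()))
```

```text
[[ 1.    -0.001 -0.001  0.625]
 [-0.001 -0.952 -0.305  0.078]
 [-0.001  0.305 -0.952  0.374]
 [ 0.     0.     0.     1.   ]]
boom [(([0.621, -0.081, 0.124], 0.94), [320, 333])]
index_ring [(([0.644, -0.085, 0.161], 0.76), [352, 366])]
mount [(([0.619, -0.083, 0.118], 0.83), [318, 331])]
head [(([0.464, 0.126, 0.05], 0.96), [132, 67])]
scene 0.92 377 [409. 342.] [48. 82.] 17 z [0.005 0.034 0.044] px 212 209
scene 0.92 830 [450. 120.] [ 72. 100.] 37 z [0.005 0.045 0.058] px 260 240
scene 0.52 236 [371. 221.] [41. 54.] 48 z [0.004 0.025 0.035] px 219 234
side 0.85 324 [375. 227.] [39. 58.] 45 z [0.001 0.021 0.031] px 389 315
side 0.81 898 [457. 130.] [ 67. 103.] 43 z [0.005 0.039 0.055] px 353 294
side 0.73 653 [415. 350.] [45. 79.] 18 z [0.003 0.031 0.042] px 381 339
```

The scene shows three grey heads at px (212,208), (260,240) and (219,233). The one at (212,208), 45x80x42 mm, fits the given size. The stand, ring and mount are around (330–400,235) and the notebook is at (388,297).

View pics/w0.png

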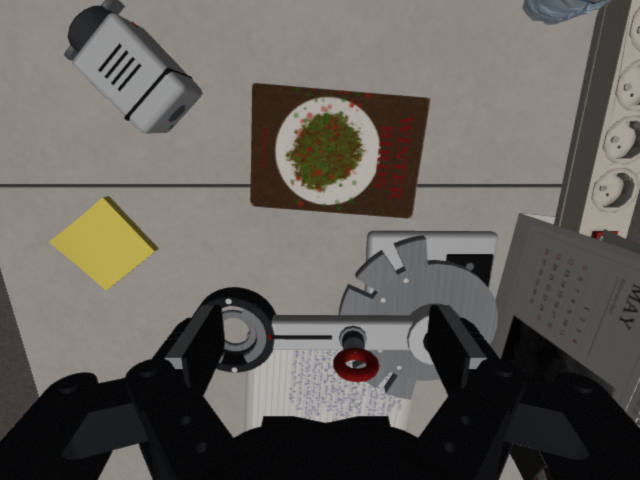

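Run:
```python
from h import *
d=cam('wrist')
p,u,v=pts(d)
for c in ['index_ring']:
    for f in manip.cut_out('wrist',c):
        q,_,_=pts(d,f['pixels']); q=q[q[:,2]>.12]; print(c,f['p'],q.mean(0),q.min(0),q.max(0))
hsv=cv2.cvtColor(d['img'],cv2.COLOR_RGB2HSV)
red=((hsv[...,0]<8)|(hsv[...,0]>172))&(hsv[...,1]>140)&(hsv[...,2]>60)
n,l,s,ce=cv2.connectedComponentsWithStats(red.astype(np.uint8))
for i in range(1,n):
    if s[i,4]>6:
        q,_,_=pts(d,l==i)
        if len(q): print(s[i,4],ce[i].round(),np.median(q,0).round(4),q.max(0).round(3),q.min(0).round(3), cv2.minAreaRect(q[:,:2].astype(np.float32)*1000))
m=(p[:,2]>.116)&(p[:,2]<.123); q=p[m]; print('level',q.min(0),q.max(0))
for x0 in np.arange(.5,.8,.02):
    s=q[(q[:,0]>x0)&(q[:,0]<x0+.02)]
    if len(s): print(round(x0,2),len(s),s[:,1].min().round(3),s[:,1].max().round(3))
```

```text
index_ring 0.92 [ 0.64681894 -0.08434325  0.15842984] [ 0.63045561 -0.09050187  0.13344268] [ 0.66368286 -0.08137923  0.17337987]
7 [313.  89.] [0.6133 0.1129 0.012 ] [0.614 0.113 0.013] [0.611 0.112 0.011] ((612.7792358398438, 112.4649658203125), (2.8313205242156982, 1.0192584991455078), 1.0866376161575317)
8 [339.  91.] [0.6379 0.111  0.0128] [0.64  0.111 0.014] [0.636 0.11  0.012] ((637.89892578125, 110.64134979248047), (3.751094102859497, 1.0283023118972778), 2.494591236114502)
15 [346.  92.] [0.6446 0.1102 0.0127] [0.647 0.111 0.014] [0.643 0.108 0.011] ((644.7969970703125, 109.89789581298828), (2.5042595863342285, 4.818331718444824), 71.46007537841797)
35 [367.  95.] [0.6646 0.1076 0.0124] [0.668 0.109 0.014] [0.662 0.105 0.011] ((665.0777587890625, 107.06733703613281), (4.5169358253479, 6.587358474731445), 89.86454772949219)
21 [352. 102.] [0.6504 0.1005 0.0124] [0.651 0.104 0.014] [0.649 0.098 0.011] ((650.271240234375, 100.92277526855469), (6.4600958824157715, 2.5721323490142822), 81.57684326171875)
16 [360. 105.] [0.6582 0.0987 0.0124] [0.659 0.101 0.014] [0.656 0.097 0.011
[... 3009 characters left out ...]
0.6473 -0.0859  0.1477] [ 0.654 -0.082  0.153] [ 0.639 -0.091  0.145] ((647.0879516601562, -86.12711334228516), (7.143907070159912, 15.50192642211914), 75.45297241210938)
271 [357. 376.] [ 0.6467 -0.0857  0.1701] [ 0.662 -0.083  0.173] [ 0.633 -0.09   0.163] ((647.3712158203125, -86.1610107421875), (28.51570701599121, 6.737722873687744), 0.47584494948387146)
level [ 0.51596124 -0.12657102  0.11600451] [ 0.86219886 -0.01226242  0.12299855]
0.5 8 -0.069 -0.064
0.52 216 -0.121 -0.051
0.54 590 -0.123 -0.05
0.56 1198 -0.119 -0.053
0.58 736 -0.1 -0.071
0.6 729 -0.1 -0.072
0.62 662 -0.1 -0.072
0.64 273 -0.1 -0.072
0.66 721 -0.1 -0.072
0.68 595 -0.102 -0.069
0.7 87 -0.112 -0.063
0.72 3 -0.069 -0.068
```

The view shows the boom pointing along -x with the mount at px (235,330), the red ring at (355,365) and the column at about (435,335). The notebook is on the -y side, so the boom has to go to +60°. Next I check the tool axes and the ring yaw.

Run:
```python
from h import *
print(tool().round(4)); s=manip.get_state(); print(s['t'],s['ft_force'])
d=cam('wrist'); p,u,v=pts(d)
m=(p[:,2]>.135)&(p[:,2]<.18)&(abs(p[:,0]-.647)<.03)&(abs(p[:,1]+.086)<.02); q=p[m]; print(len(q),q.mean(0),np.percentile(q,[1,99],axis=0))
# bar edges fit yaw
m=(p[:,2]>.117)&(p[:,2]<.1225)&(p[:,0]>.585)&(p[:,0]<.63)&(abs(p[:,1]+.086)<.02); q=p[m]
xs=np.arange(.585,.63,.003); hi=[q[abs(q[:,0]-x)<.0015][:,1].max() for x in xs]; lo=[q[abs(q[:,0]-x)<.0015][:,1].min() for x in xs]
print(np.polyfit(xs-.6,hi,1),np.polyfit(xs-.6,lo,1))
# hub
m=(p[:,2]>.124)&(p[:,2]<.131)&(p[:,0]>.68)&(p[:,0]<.76)&(abs(p[:,1]+.086)<.04); q=p[m]; print('hub',cv2.minEnclosingCircle(q[:,:2].astype(np.float32)*1000))
m=(p[:,2]>.117)&(p[:,2]<.1235)&(p[:,0]>.50)&(p[:,0]<.59)&(abs(p[:,1]+.086)<.045);q=p[m]; print('collar',cv2.minEnclosingCircle(q[:,:2].astype(np.float32)*1000))
m=(p[:,2]>.1)&(p[:,0]>.76);print('tall',p[m].min(0),p[m].max(0))
```

```text
[[ 1.000e-04  1.000e+00  0.000e+00  6.250e-01]
 [ 1.000e+00 -1.000e-04 -0.000e+00 -1.000e-04]
 [-0.000e+00  0.000e+00 -1.000e+00  2.313e-01]
 [ 0.000e+00  0.000e+00  0.000e+00  1.000e+00]]
1.85 [-0.31711284  0.10475145 -0.61451889]
1144 [ 0.64684723 -0.08438362  0.15860486] [[ 0.63116875 -0.08949979  0.13576864]
 [ 0.66259489 -0.08180757  0.17217695]]
[-0.00597816 -0.07228703] [-0.00143776 -0.0995505 ]
hub ((710.025146484375, -87.81756591796875), 23.061931610107422)
collar ((553.0506591796875, -84.52112579345703), 39.938331604003906)
tall [ 0.76003208 -0.27036497  0.10000179] [ 0.8827379  -0.0119566   0.16975659]
```

```bash
python3 -m jog '{"slide":[[-0.1143,0.0293,0],[-0.1143,0.0293,0],[-0.1143,0.0293,0]],"rotation":[[0,0,0.7854],[0,0,0.7854],[0,0,0.7854]],"gripper":[0.5,0.5,0.5]}' 40
for i in 1 2 3; do python3 -m jog '{"slide":[[0,0,0],[0,0,0],[0,0,0]],"rotation":[[0,0,0.7854],[0,0,0.7854],[0,0,0.7854]],"gripper":[0.5,0.5,0.5]}'; done
python3 - <<'E'
from h import *
print(tool().round(4), manip.get_state()['joint_pos'])
d=cam('wrist'); p,u,v=pts(d); print(d['W'].round(3))
m=(p[:,2]>.143)&(p[:,2]<.18)&(abs(p[:,0]-.647)<.03)&(abs(p[:,1]+.086)<.02); q=p[m]; print(len(q),q.mean(0),np.percentile(q,[1,99],axis=0),cv2.minAreaRect(q[:,:2].astype(np.float32)*1000))
E
```

```text
t: 2.2
ee_pos: [0.6481, -0.0905, 0.2315]
tool_rot: [0.002, 0.834, 0.552, -0.0]
ft_force: [-0.1, 0.1, -0.1]
gripper_width: 0.0444
grasp_force: 0.0
t: 2.5
ee_pos: [0.647, -0.086, 0.2312]
tool_rot: [-0.0, 0.925, 0.38, -0.0]
ft_force: [0.5, -0.4, 0.6]
gripper_width: 0.0426
grasp_force: 0.0
t: 2.8
ee_pos: [0.647, -0.0857, 0.2312]
tool_rot: [-0.0, 0.981, 0.193, -0.0]
ft_force: [0.5, -0.2, -1.1]
gripper_width: 0.0427
grasp_force: 0.0
t: 3.1
ee_pos: [0.647, -0.0858, 0.2312]
tool_rot: [-0.0, 1.0, -0.002, -0.0]
ft_force: [-0.7, -0.4, -0.0]
gripper_width: 0.0425
grasp_force: 0.0
[[ 1.000e+00 -4.800e-03 -1.000e-04  6.470e-01]
 [-4.800e-03 -1.000e+00  0.000e+00 -8.580e-02]
 [-1.000e-04 -0.000e+00 -1.000e+00  2.312e-01]
 [ 0.000e+00  0.000e+00  0.000e+00  1.000e+00]] [-1.98523410e-01  3.60630860e-01  1.56406497e+00 -8.29354985e-06
  1.21700287e+00  1.37708590e+00]
[[-0.006 -0.952 -0.305  0.725]
 [-1.     0.005  0.002 -0.086]
 [ 0.     0.305 -0.952  0.374]
 [ 0.     0.     0.     1.   ]]
674 [ 0.65148236 -0.08703486  0.16715205] [[ 0.6345065  -0.09119703  0.15294705]
 [ 0.66364708 -0.0829479   0.17253858]] ((647.82958984375, -87.10688781738281), (8.427245140075684, 32.19873046875), 89.67469024658203)
```

```bash
python3 -m jog '{"slide":[[0.0007,0.001,0.05],[0.0007,0.001,0.1],[0.0007,0.001,0.1213],[0.0007,0.001,0.1213],[0.0007,0.001,0.1213],[0.0007,0.001,0.1213],[0.0007,0.001,0.1213],[0.0007,0.001,0.1213],[0.0007,0.001,0.1213]],"rotation":[[0,0,0],[0,0,0],[0,0,0],[0,0,0],[0,0,0],[0,0,0],[0,0,0],[0,0,0],[0,0,0]],"gripper":[0.5,0.5,0.5,0.5,0,0,0,0,0]}' 40
python3 -m jog '{"slide":[[0,0,-0.004],[0,0,-0.008],[0,0,-0.012],[0,0,-0.016],[0,0,-0.0173],[0,0,-0.0173],[0,0,-0.0173]],"rotation":[[0,0,0],[0,0,0],[0,0,0],[0,0,0],[0,0,0],[0,0,0],[0,0,0]],"gripper":[0,0,0,0,0,0,0]}' 60
python3 -c "
import numpy as np
for a in range(5,25,5):
    t=np.radians(a); # tool x=+X, y=-Y, rel to ring at (-70,0) rotating CCW
    dx=-70*np.cos(t)+70; dy=-70*np.sin(t); print(a,dx/750,-dy/750,-t/.5)"
```

```text
t: 4.05
ee_pos: [0.6494, -0.0869, 0.143]
tool_rot: [0.0, 1.0, -0.0, 0.002]
ft_force: [1.1, -1.0, 6.5]
gripper_width: 0.0078
grasp_force: 40.9
t: 4.75
ee_pos: [0.6491, -0.0869, 0.1516]
tool_rot: [0.0, 1.0, -0.0, 0.002]
ft_force: [7.4, -0.0, -9.3]
gripper_width: 0.0078
grasp_force: 58.2
5 0.00035516151143707476 0.008134535989781429 -0.17453292519943295
10 0.00141794305219391 0.016207163248913498 -0.3490658503988659
15 0.0031802562130203 0.024156444209568605 -0.5235987755982988
20 0.005628688726648553 0.03192188004372908 -0.6981317007977318
```

```bash
python3 -m jog '{"slide":[[0,0,-0.003],[0,0,-0.005],[0,0,-0.005],[0,0,-0.005]],"rotation":[[0,0,0],[0,0,0],[0,0,0],[0,0,0]],"gripper":[0,0,0,0]}' 60
python3 - <<'E'
from h import *
d=cam('wrist'); save(d,'w1'); d2=cam('side'); 
for f in manip.cut_out('side','index_ring')[:1]:
    q,_,_=pts(d2,f['pixels']); print(f['p'],len(q),q.mean(0),q.min(0),q.max(0))
u,v=proj(d2,[0.647,-0.087,0.15])[0].astype(int); c=d2['img'][v-60:v+60,u-80:u+80]; cv2.imwrite('pics/s1.png',cv2.resize(np.hstack([c]),None,fx=5,fy=5)[...,::-1])
print(tool()[:3,3], manip.get_state()['ft_force'],manip.get_state()['moment'])
E
```

```text
t: 5.15
ee_pos: [0.6491, -0.0869, 0.1551]
tool_rot: [0.0, 1.0, -0.0, 0.002]
ft_force: [7.7, -1.8, -10.5]
gripper_width: 0.0075
grasp_force: 58.2
[ 0.64913862 -0.08688432  0.15502503] [  7.80596108  -1.54689514 -10.27614496] [-0.35781521 -1.48718907 -0.07268593]
```

View pics/s1.png

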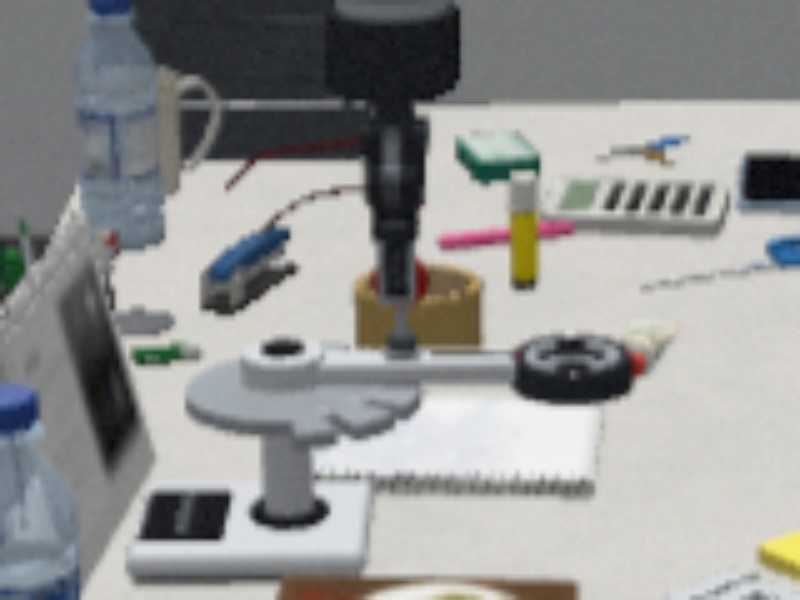

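The fingers hold the ring with the pin lifted, and the fingertips are well above the barrel. Force is about 10.4 N, so the lift is about 13 mm. Now I swing.

```bash
for i in 1 2; do python3 -m jog '{"slide":[[0.0004,0.0081,0],[0.0014,0.0162,0],[0.0032,0.0242,0],[0.0056,0.0319,0],[0.0056,0.0319,0]],"rotation":[[0,0,-0.1745],[0,0,-0.349],[0,0,-0.5236],[0,0,-0.698],[0,0,-0.698]],"gripper":[0,0,0,0,0]}' 60; done
python3 - <<'E'
from h import *
print(tool().round(4)); print(manip.get_state()['ft_force'],manip.get_state()['joint_pos'])
E
```

```text
t: 5.8
ee_pos: [0.6532, -0.1103, 0.1547]
tool_rot: [-0.0, 0.985, 0.174, 0.002]
ft_force: [8.2, 0.5, -9.6]
gripper_width: 0.0076
grasp_force: 58.3
t: 6.3
ee_pos: [0.6647, -0.1305, 0.1542]
tool_rot: [-0.001, 0.94, 0.342, 0.001]
ft_force: [6.6, 2.3, -8.9]
gripper_width: 0.0074
grasp_force: 58.5
[[ 0.7661  0.6428  0.0016  0.6647]
 [ 0.6428 -0.7661  0.0027 -0.1305]
 [ 0.003  -0.001  -1.      0.1542]
 [ 0.      0.      0.      1.    ]]
[ 6.62654628  2.30203421 -8.94597084] [-0.25953678  0.47985402  1.55942467  0.00336989  1.10141854  0.61162676]
```

```bash
python3 -m jog '{"slide":[[0.0004,0.0081,0],[0.0014,0.0162,0],[0.0032,0.0242,0],[0.0056,0.0319,0],[0.0056,0.0319,0],[0.0056,0.0319,0]],"rotation":[[0,0,-0.1745],[0,0,-0.349],[0,0,-0.5236],[0,0,-0.698],[0,0,-0.698],[0,0,-0.698]],"gripper":[0,0,0,0,0,0]}' 60
python3 - <<'E'
from h import *
print(tool().round(4)); print(manip.get_state()['ft_force'])
d=cam('wrist'); save(d,'w2'); p,u,v=pts(d)
m=(p[:,2]>.117)&(p[:,2]<.1225); q=p[m]
# bar direction: points between r=0.085..0.125 from hub guess
print(len(q)); 
c=np.array([.717,-.086]); r=np.hypot(*(q[:,:2]-c).T); s=q[(r>.09)&(r<.128)]; print(len(s), np.degrees(np.arctan2(*(s[:,:2].mean(0)-c)[::-1])))
d=cam('side');p,u,v=pts(d); m=(p[:,2]>.115)&(p[:,2]<.125);q=p[m];r=np.hypot(*(q[:,:2]-c).T); s=q[(r>.09)&(r<.205)]; print(len(s),s.mean(0), np.degrees(np.arctan2(*(s[:,:2].mean(0)-c)[::-1])))
E
```

```text
t: 6.9
ee_pos: [0.6824, -0.1456, 0.1535]
tool_rot: [-0.001, 0.866, 0.499, 0.001]
ft_force: [5.7, 0.9, -9.0]
gripper_width: 0.0074
grasp_force: 58.6
[[ 5.011e-01  8.654e-01 -5.000e-04  6.824e-01]
 [ 8.654e-01 -5.011e-01  3.100e-03 -1.456e-01]
 [ 2.400e-03 -1.900e-03 -1.000e+00  1.535e-01]
 [ 0.000e+00  0.000e+00  0.000e+00  1.000e+00]]
[ 5.71904962  0.85771477 -9.01059646]
7473
60 -120.05814993813071
224 [ 0.69722166 -0.19069158  0.11949281] -100.69823356083226
```

```bash
python3 -m jog '{"slide":[[0,0,0.003],[0,0,0.006],[0,0,0.009],[0,0,0.012],[0,0,0.015],[0,0,0.015],[0,0,0.015]],"rotation":[[0,0,0],[0,0,0],[0,0,0],[0,0,0],[0,0,0],[0,0,0],[0,0,0]],"gripper":[0,0,0,0,0,0,0]}' 60
python3 - <<'E'
from h import *
print(tool().round(4)); s=manip.get_state();print(s['ft_force'],s['moment'])
d=cam('scene');p,u,v=pts(d); print(find(d,'scene','mount'))
E
```

```text
t: 7.7
ee_pos: [0.6825, -0.1457, 0.1439]
tool_rot: [-0.001, 0.866, 0.5, 0.001]
ft_force: [5.7, 2.0, -7.1]
gripper_width: 0.0076
grasp_force: 59.1
[[ 5.009e-01  8.655e-01 -1.000e-04  6.825e-01]
 [ 8.655e-01 -5.009e-01  2.700e-03 -1.457e-01]
 [ 2.300e-03 -1.400e-03 -1.000e+00  1.439e-01]
 [ 0.000e+00  0.000e+00  0.000e+00  1.000e+00]]
[ 5.7208046   1.9513958  -7.07674687] [ 0.44809255 -0.88643736 -0.238828  ]
[([0.647, -0.212, 0.119], 0.79), ([0.675, -0.155, 0.163], 0.27)]
```

```bash
python3 -m jog '{"slide":[[0,0,0.002],[0,0,0.002],[0,0,0.002],[0,0,0.002],[0,0,0.002],[0,0,0.002]],"rotation":[[0,0,0],[0,0,0],[0,0,0],[0,0,0],[0,0,0],[0,0,0]],"gripper":[0,0,0.4,0.4,0.4,0.4]}' 60
python3 -m jog '{"slide":[[0,0,-0.05],[0,0,-0.1],[0,0,-0.12],[0,0,-0.12]],"rotation":[[0,0,0],[0,0,0],[0,0,0],[0,0,0]],"gripper":[1,1,1,1]}' 60
python3 - <<'E'
from h import *
print(tool().round(4)); s=manip.get_state();print(s['ft_force'])
d=cam('wrist'); save(d,'w2'); p,u,v=pts(d)
c=np.array([.717,-.086])
m=(p[:,2]>.143)&(p[:,2]<.19)&(np.hypot(p[:,0]-.682,p[:,1]+.1466)<.025); q=p[m]; print(len(q),np.percentile(q,[1,50,99],axis=0),cv2.minAreaRect(q[:,:2].astype(np.float32)*1000))
m=(p[:,2]>.117)&(p[:,2]<.1225);q=p[m];r=np.hypot(*(q[:,:2]-c).T); s=q[(r>.09)&(r<.128)]; print(len(s), np.degrees(np.arctan2(*(s[:,:2].mean(0)-c)[::-1])))
s=q[(r>.13)&(r<.215)]; print(cv2.minEnclosingCircle(s[:,:2].astype(np.float32)*1000))
print(find(d,'wrist','mount'),find(d,'wrist','lock_mark'))
E
```

```text
t: 8.4
ee_pos: [0.6823, -0.1476, 0.1449]
tool_rot: [0.0, 0.866, 0.5, -0.0]
ft_force: [0.1, -0.4, 0.0]
gripper_width: 0.034
grasp_force: 0.0
t: 8.8
ee_pos: [0.6845, -0.1479, 0.2386]
tool_rot: [0.003, 0.866, 0.5, 0.003]
ft_force: [-0.0, 0.5, -0.7]
gripper_width: 0.0853
grasp_force: 0.0
[[ 0.5002  0.8659  0.0071  0.6845]
 [ 0.8659 -0.5002 -0.0023 -0.1479]
 [ 0.0016  0.0073 -1.      0.2386]
 [ 0.      0.      0.      1.    ]]
[-0.01842101  0.54145958 -0.74275526]
647 [[ 0.67339253 -0.15949162  0.15294282]
 [ 0.68410336 -0.14320089  0.16855294]
 [ 0.6920827  -0.13262583  0.17239589]] ((681.7418212890625, -147.328125), (32.83456802368164, 8.641304969787598), 59.728843688964844)
1267 -120.08674126341329
((728.263916015625, -160.61788940429688), 157.65574645996094)
[([0.679, -0.153, 0.121], 0.77)] [([0.683, -0.15, 0.125], 0.85)]
```

View pics/w2.png

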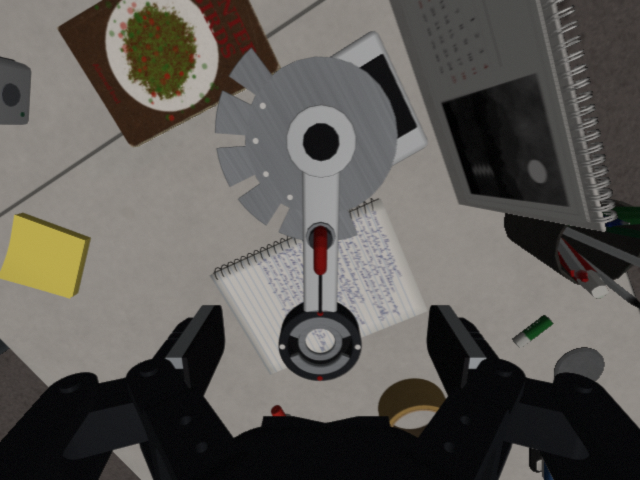

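```bash
python3 - <<'E'
from h import *
d=cam('wrist')
# collar outline ellipse centre at plane z=.120
K=d['mtx']
def onplane(u,v,z):
    r=d['W'][:3,:3]@np.array([(u-K[0,2])/K[0,0],(v-K[1,2])/K[1,1],1]); o=d['W'][:3,3]; return o+r*(z-o[2])/r[2]
hsv=cv2.cvtColor(d['img'],cv2.COLOR_RGB2HSV)
sub=np.zeros((480,640),bool); sub[300:390,270:370]=1
red=((hsv[...,0]<8)|(hsv[...,0]>172))&(hsv[...,1]>120)&(hsv[...,2]>60)&sub
n,l,s,ce=cv2.connectedComponentsWithStats(red.astype(np.uint8))
for i in range(1,n): 
    if s[i,4]>4: print('red',s[i,4],ce[i],onplane(*ce[i],.12))
w=(hsv[...,1]<40)&(hsv[...,2]>200)&sub; n,l,s,ce=cv2.connectedComponentsWithStats(w.astype(np.uint8))
for i in range(1,n): 
    if s[i,4]>4: print('white',s[i,4],ce[i],onplane(*ce[i],.12))
print('hub',onplane(320,141,.127))
E
python3 -m jog '{"slide":[[0.314,-0.603,-0.08],[0.314,-0.603,-0.08],[0.314,-0.603,-0.08],[0.314,-0.603,-0.08],[0.314,-0.603,-0.08],[0.314,-0.603,-0.08],[0.314,-0.603,-0.08],[0.314,-0.603,-0.08],[0.314,-0.603,-0.08],[0.314,-0.603,-0.08]],"rotation":[[0,0,0],[0,0,0],[0,0,0],[0,0,0],[0,0,0],[0,0,0],[0,0,0],[0,0,0],[0,0,0],[0,0,0]],"gripper":[1,1,1,1,1,1,1,1,1,1]}' 60
python3 - <<'E'
from h import *
print(tool().round(4)); print(manip.get_state()['joint_pos'])
d=cam('wrist'); save(d,'w3')
for f in manip.cut_out('wrist','head'):
    q,u,v=pts(d,f['pixels']);t=q[q[:,2]>np.percentile(q[:,2],90)-.006]; print(f['p'],q.mean(0),q[:,2].max(),u.mean(),v.mean(),cv2.minAreaRect(t[:,:2].astype(np.float32)*1000),cv2.minAreaRect(q[q[:,2]>.006][:,:2].astype(np.float32)*1000))
E
```

```text
red 16 [325.8125 316.5625] [ 0.64651035 -0.20623246  0.12      ]
red 19 [325.         381.78947368] [ 0.6138145  -0.26136084  0.12      ]
hub [ 0.71222715 -0.08477329  0.127     ]
t: 10.0
ee_pos: [0.4134, 0.2726, 0.2908]
tool_rot: [-0.0, 0.866, 0.5, -0.002]
ft_force: [0.3, 0.7, 0.0]
gripper_width: 0.0853
grasp_force: 0.0
[[ 0.5004  0.8658 -0.0032  0.4134]
 [ 0.8658 -0.5004 -0.0017  0.2726]
 [-0.0031 -0.0019 -1.      0.2908]
 [ 0.      0.      0.      1.    ]]
[4.95069786e-01 2.75951132e-03 1.86320618e+00 2.22856485e-06
 1.27921195e+00 1.01912139e+00]
0.9 [0.37591221 0.22768717 0.02678281] 0.03141494888609658 317.7275832621691 244.07771135781383 ((373.14532470703125, 226.14324951171875), (31.703107833862305, 52.245513916015625), 44.043479919433594) ((373.61163330078125, 226.62496948242188), (32.03285598754883, 52.30836486816406), 42.032073974609375)
0.61 [0.41253745 0.34849267 0.03789339] 0.042627835363211186 289.83028812368235 139.0252986647927 ((412.0664978027344, 347.4205017089844), (44.34822463989258, 72.9067153930664), 16.604082107543945) ((412.0064697265625, 347.13555908203125), (48.81217575073242, 73.40308380126953), 16.44420051574707)
```

View pics/w3.png

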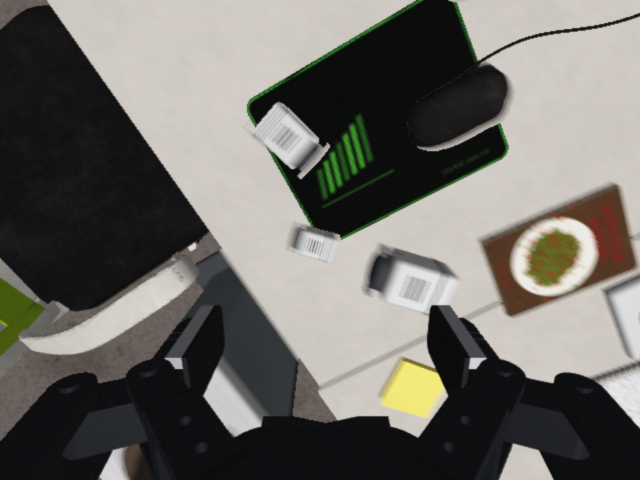

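Run:
```python
from h import *
im=cv2.imread('pics/w3.png'); cv2.imwrite('pics/w3c.png',cv2.resize(im[85:190,230:350],None,fx=5,fy=5,interpolation=cv2.INTER_CUBIC))
d=cam('wrist')
f=[f for f in manip.cut_out('wrist','head')]
for g in f:
    q,u,v=pts(d,g['pixels'])
    if abs(q[:,1].mean()-.348)<.03:
        a=np.radians(106.5); ax=np.array([np.cos(a),np.sin(a)]); n=np.array([-ax[1],ax[0]])
        t=(q[:,:2]-[.412,.3473])@ax; w=(q[:,:2]-[.412,.3473])@n
        for k in np.arange(-.042,.042,.004):
            m=(t>k)&(t<k+.004)
            if m.sum()>2: print(round(k,3),m.sum(),w[m].min().round(3),w[m].max().round(3),q[m,2].max().round(3))
```

```text
-0.038 89 -0.022 0.024 0.039
-0.034 146 -0.024 0.024 0.039
-0.03 116 -0.018 0.021 0.039
-0.026 120 -0.021 0.021 0.04
-0.022 146 -0.022 0.02 0.042
-0.018 153 -0.022 0.021 0.042
-0.014 153 -0.022 0.02 0.042
-0.01 157 -0.022 0.02 0.042
-0.006 157 -0.022 0.021 0.042
-0.002 158 -0.022 0.021 0.042
0.002 156 -0.022 0.02 0.043
0.006 160 -0.022 0.02 0.043
0.01 155 -0.022 0.019 0.042
0.014 156 -0.022 0.02 0.042
0.018 160 -0.022 0.021 0.042
0.022 158 -0.022 0.021 0.043
0.026 162 -0.022 0.022 0.042
0.03 153 -0.021 0.022 0.042
0.034 80 -0.02 0.02 0.041
```

View pics/w3c.png

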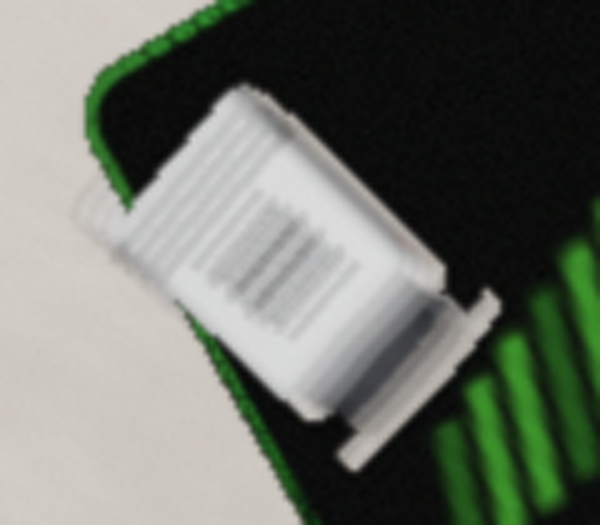

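```bash
python3 -m jog '{"slide":[[0.1546,-0.1253,0.133],[0.1546,-0.1253,0.133],[0.1546,-0.1253,0.133],[0.1546,-0.1253,0.133]],"rotation":[[0,0,-0.812],[0,0,-0.812],[0,0,-0.812],[0,0,-0.812]],"gripper":[1,1,1,1]}' 60
python3 -m jog '{"slide":[[0,0,0],[0,0,0],[0,0,0],[0,0,0]],"rotation":[[0,0,-0.812],[0,0,-0.812],[0,0,-0.812],[0,0,-0.812]],"gripper":[1,1,1,1]}' 60
for i in 1 2; do python3 -m jog '{"slide":[[0,0,0],[0,0,0],[0,0,0],[0,0,0]],"rotation":[[0,-0.611,0],[0,-0.611,0],[0,-0.611,0],[0,-0.611,0]],"gripper":[1,1,1,1]}' 60; done
python3 - <<'E'
from h import *
T=tool();print(T.round(4)); print(manip.get_state()['joint_pos'])
P=np.array([.410,.3542,.0125]); print('to P in tool share',(T[:3,:3].T@(P-T[:3,3])/.75).round(4))
E
```

```text
t: 10.6
ee_pos: [0.3918, 0.4186, 0.1889]
tool_rot: [0.0, 0.747, 0.664, -0.003]
ft_force: [-0.1, -0.5, 0.1]
gripper_width: 0.0855
grasp_force: 0.0
t: 11.0
ee_pos: [0.3932, 0.4172, 0.1912]
tool_rot: [0.0, 0.599, 0.801, -0.002]
ft_force: [0.2, -0.6, 0.6]
gripper_width: 0.0852
grasp_force: 0.0
t: 11.4
ee_pos: [0.3923, 0.4187, 0.1916]
tool_rot: [0.121, 0.592, 0.792, -0.092]
ft_force: [0.7, -0.5, -0.1]
gripper_width: 0.0856
grasp_force: 0.0
t: 11.8
ee_pos: [0.3924, 0.4181, 0.192]
tool_rot: [0.24, 0.571, 0.764, -0.181]
ft_force: [0.1, -0.4, 0.7]
gripper_width: 0.0852
grasp_force: 0.0
[[-0.2333  0.959   0.1607  0.3924]
 [ 0.7857  0.2833 -0.55    0.4181]
 [-0.573  -0.0021 -0.8196  0.192 ]
 [ 0.      0.      0.      1.    ]]
[ 0.98445794  0.51325128  1.55231447 -0.45455007  1.50650642  0.82699531]
to P in tool share [ 0.0647 -0.0012  0.2467]
```

```bash
python3 -m jog '{"slide":[[0.0647,-0.0012,0.06],[0.0647,-0.0012,0.12],[0.0647,-0.0012,0.17],[0.0647,-0.0012,0.21],[0.0647,-0.0012,0.23],[0.0647,-0.0012,0.2467],[0.0647,-0.0012,0.2467],[0.0647,-0.0012,0.2467]],"rotation":[[0,0,0],[0,0,0],[0,0,0],[0,0,0],[0,0,0],[0,0,0],[0,0,0],[0,0,0]],"gripper":[1,1,1,1,1,1,1,1]}' 40
python3 -m jog '{"slide":[[0,0,0],[0,0,0],[0,0,0],[0,0,0],[0,0,0],[0,0,0]],"rotation":[[0,0,0],[0,0,0],[0,0,0],[0,0,0],[0,0,0],[0,0,0]],"gripper":[0,0,0,0,0,0]}' 40
python3 - <<'E'
from h import *
print(tool().round(4))
d=cam('wrist'); save(d,'w4')
E
```

```text
t: 12.6
ee_pos: [0.4115, 0.3565, 0.015]
tool_rot: [0.241, 0.571, 0.764, -0.178]
ft_force: [0.6, 0.3, 0.9]
gripper_width: 0.0849
grasp_force: 0.0
t: 13.2
ee_pos: [0.4106, 0.3565, 0.0144]
tool_rot: [0.241, 0.571, 0.764, -0.179]
ft_force: [-2.3, 2.5, 5.7]
gripper_width: 0.0436
grasp_force: 42.7
[[-0.2325  0.9587  0.164   0.4106]
 [ 0.7861  0.2845 -0.5487  0.3565]
 [-0.5726  0.0013 -0.8198  0.0144]
 [ 0.      0.      0.      1.    ]]
```

View pics/w4.png

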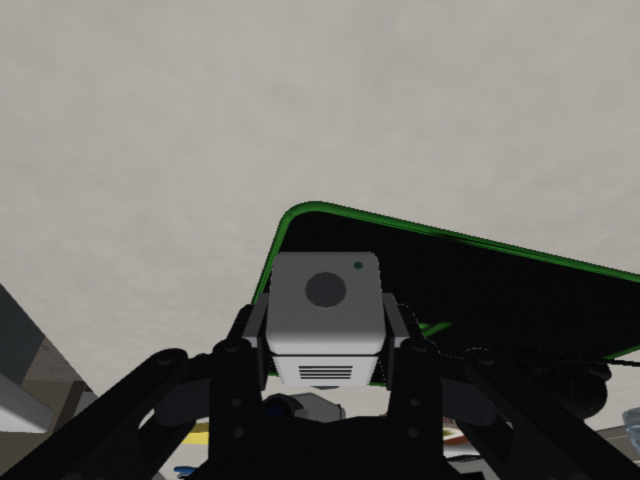

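```bash
python3 -m jog '{"slide":[[-0.02,0,-0.028],[-0.06,0,-0.085],[-0.1,0,-0.143],[-0.142,0,-0.203],[-0.142,0,-0.203]],"rotation":[[0,0,0],[0,0,0],[0,0,0],[0,0,0],[0,0,0]],"gripper":[0,0,0,0,0]}' 60
for i in 1 2; do python3 -m jog '{"slide":[[0,0,0],[0,0,0],[0,0,0],[0,0,0]],"rotation":[[0,0.2,0],[0,0.4,0],[0,0.611,0],[0,0.611,0]],"gripper":[0,0,0,0]}'; done
python3 - <<'E'
from h import *
print(tool().round(4)); print(manip.get_state()['joint_pos'],manip.get_state()['gripper_width'],manip.get_state()['ft_force'])
E
```

```text
t: 13.75
ee_pos: [0.4128, 0.3577, 0.2051]
tool_rot: [0.242, 0.572, 0.764, -0.175]
ft_force: [1.4, 0.7, -1.1]
gripper_width: 0.0432
grasp_force: 62.1
t: 14.15
ee_pos: [0.4105, 0.353, 0.1989]
tool_rot: [0.122, 0.593, 0.791, -0.092]
ft_force: [0.6, 0.6, -1.5]
gripper_width: 0.0431
grasp_force: 61.9
t: 14.55
ee_pos: [0.4099, 0.3529, 0.1977]
tool_rot: [0.0, 0.6, 0.8, -0.002]
ft_force: [0.0, -0.7, -2.0]
gripper_width: 0.043
grasp_force: 62.0
[[-0.2811  0.9597 -0.0028  0.4099]
 [ 0.9597  0.2811 -0.0038  0.3529]
 [-0.0028 -0.0038 -1.      0.1977]
 [ 0.      0.      0.      1.    ]]
[ 6.31102767e-01  1.85620703e-01  1.85951509e+00 -1.54680215e-03
  1.10096571e+00  3.46844289e-01] 0.04295708988959785 [ 0.04457259 -0.74952098 -2.03714631]
```

```bash
python3 -m jog '{"slide":[[-0.06,-0.004,0],[-0.12,-0.008,0],[-0.18,-0.013,0],[-0.24,-0.017,0],[-0.3,-0.021,0],[-0.36,-0.026,0],[-0.42,-0.03,0],[-0.47,-0.033,0],[-0.494,-0.035,0]],"rotation":[[0,0,0.11],[0,0,0.22],[0,0,0.33],[0,0,0.44],[0,0,0.55],[0,0,0.66],[0,0,0.77],[0,0,0.88],[0,0,0.9294]],"gripper":[0,0,0,0,0,0,0,0,0]}'
for i in 1 2 3; do python3 -m jog '{"slide":[[0,0,0],[0,0,0],[0,0,0],[0,0,0]],"rotation":[[0,0,0.25],[0,0,0.5],[0,0,0.75],[0,0,0.9294]],"gripper":[0,0,0,0]}' |tail -2; done
for i in 1 2; do python3 -m jog '{"slide":[[0,0,0],[0,0,0],[0,0,0],[0,0,0],[0,0,0]],"rotation":[[0,0.25,0],[0,0.5,0],[0,0.75,0],[0,0.96,0],[0,0.96,0]],"gripper":[0,0,0,0,0]}' |tail -2; done
python3 - <<'E'
from h import *
print(tool().round(4)); print(manip.get_state()['joint_pos'],manip.get_state()['ft_force'])
for c in ['scene','side']:
    d=cam(c)
    for f in manip.cut_out(c,'head'):
        q,u,v=pts(d,f['pixels'])
        q=q[np.hypot(q[:,0]-.5,q[:,1]-0)<.09]
        if len(q)>50: print(c,f['p'],np.percentile(q,[1,50,99],axis=0).round(4).tolist())
E
```

```text
t: 15.45
ee_pos: [0.4906, -0.0097, 0.1983]
tool_rot: [0.0, 0.768, 0.641, -0.002]
ft_force: [-0.3, 0.7, -0.8]
gripper_width: 0.0432
grasp_force: 61.9
gripper_width: 0.0431
grasp_force: 61.8
gripper_width: 0.0428
grasp_force: 61.8
gripper_width: 0.0435
grasp_force: 61.8
gripper_width: 0.0432
grasp_force: 62.0
gripper_width: 0.0433
grasp_force: 62.0
[[ 0.6945  0.0553  0.7174  0.4953]
 [ 0.0052 -0.9974  0.0718  0.0137]
 [ 0.7195 -0.0462 -0.6929  0.2006]
 [ 0.      0.      0.      1.    ]]
[-0.19708726 -0.25479556  2.50750517  1.11494799  0.23713892  0.32237752] [ 0.90886642  0.5751657  -2.34284803]
scene 0.8 [[0.4533, -0.0286, 0.1571], [0.4847, -0.0042, 0.1925], [0.511, 0.0299, 0.2468]]
scene 0.57 [[0.454, 0.0701, 0.0074], [0.466, 0.0774, 0.0349], [0.4853, 0.088, 0.0566]]
side 0.66 [[0.4671, -0.0041, 0.1561], [0.4927, 0.0332, 0.1911], [0.5126, 0.0434, 0.2302]]
```

```bash
for i in 1 2; do python3 -m jog '{"slide":[[0,0,0],[0,0,0],[0,0,0],[0,0,0],[0,0,0]],"rotation":[[0,-0.25,0],[0,-0.5,0],[0,-0.75,0],[0,-0.96,0],[0,-0.96,0]],"gripper":[0,0,0,0,0]}' |tail -2; done
for i in 1 2 3 4; do python3 -m jog '{"slide":[[0,0,0],[0,0,0],[0,0,0]],"rotation":[[0,0,-0.26],[0,0,-0.52],[0,0,-0.7854]],"gripper":[0,0,0]}' |tail -2; done
python3 - <<'E'
from h import *
print(tool().round(4)); print(manip.get_state()['joint_pos'],manip.get_state()['ft_force'])
E
```

```text
gripper_width: 0.0432
grasp_force: 62.0
gripper_width: 0.0432
grasp_force: 62.0
gripper_width: 0.0431
grasp_force: 62.1
gripper_width: 0.0432
grasp_force: 62.2
gripper_width: 0.0431
grasp_force: 62.1
gripper_width: 0.0433
grasp_force: 62.1
[[-0.0545  0.9863 -0.1555  0.4938]
 [ 0.9977  0.0601  0.0317  0.011 ]
 [ 0.0407 -0.1534 -0.9873  0.2005]
 [ 0.      0.      0.      1.    ]]
[-0.07847245  0.188575    1.85853507  0.02047725  1.2527166  -0.14415118] [ 0.82153143  0.30095076 -2.06044734]
```

```bash
cat >> h.py <<'E'
def goal(psi,tilt,P):
    a=np.radians(psi); x=np.array([np.cos(a),np.sin(a),0]); z=np.array([0,0,-1.]); y=np.cross(z,x)
    Rd=R.from_matrix(np.c_[x,y,z])*R.from_euler('y',tilt,degrees=True); T=tool()
    rv=(R.from_matrix(T[:3,:3]).inv()*Rd).as_rotvec()/.5; sl=T[:3,:3].T@(np.array(P)-T[:3,3])/.75
    print('slide',sl.round(4),'rot',rv.round(4),'n',(sl*0.75).round(3))
E
python3 -c "
from h import *
goal(90,55.1,[.49,0,.2]); goal(90,0,[.49,0,.2])"
```

```text
slide [-0.0144 -0.0058  0.0011] rot [-0.3404  1.8461 -0.0429] n [-0.011 -0.004  0.001]
slide [-0.0144 -0.0058  0.0011] rot [-0.3103 -0.0727  0.1152] n [-0.011 -0.004  0.001]
```

```bash
python3 -m jog '{"slide":[[-0.0144,-0.0058,0],[-0.0144,-0.0058,0],[-0.0144,-0.0058,0],[-0.0144,-0.0058,0]],"rotation":[[-0.0851,0.25,-0.01],[-0.1702,0.5,-0.02],[-0.1702,0.75,-0.02],[-0.1702,0.923,-0.021]],"gripper":[0,0,0,0]}' |tail -2
python3 -m jog '{"slide":[[0,0,0],[0,0,0],[0,0,0],[0,0,0],[0,0,0]],"rotation":[[-0.0851,0.25,-0.01],[-0.1702,0.5,-0.02],[-0.1702,0.75,-0.02],[-0.1702,0.923,-0.021],[-0.1702,0.923,-0.021]],"gripper":[0,0,0,0,0]}' |tail -2
python3 - <<'E'
from h import *
print(tool().round(4)); print(manip.get_state()['joint_pos'],manip.get_state()['ft_force'])
goal(90,55.1,[.49,0,.2])
T=tool()
for c in ['scene','side']:
    d=cam(c)
    for f in manip.cut_out(c,'head'):
        q,u,v=pts(d,f['pixels'])
        q=q[(np.hypot(q[:,0]-.49,q[:,1]-0)<.07)&(q[:,2]>.1)]
        if len(q)>50: print(c,f['p'],np.percentile(q,[1,50,99],axis=0).round(4).tolist())
E
```

```text
gripper_width: 0.043
grasp_force: 62.0
gripper_width: 0.0431
grasp_force: 62.1
[[ 1.090e-02  9.999e-01  4.000e-04  4.887e-01]
 [ 5.719e-01 -6.600e-03  8.203e-01 -7.000e-04]
 [ 8.203e-01 -8.700e-03 -5.719e-01  1.978e-01]
 [ 0.000e+00  0.000e+00  0.000e+00  1.000e+00]]
[-0.56922806  0.39580355  1.90893935  0.76456174  1.51577132 -0.88298342] [ 0.50824347 -0.91755552 -1.88647603]
slide [ 0.003   0.0017 -0.001 ] rot [ 0.0008 -0.0006 -0.0218] n [ 0.002  0.001 -0.001]
scene 0.55 [[0.463, -0.032, 0.1541], [0.4798, -0.0192, 0.1833], [0.5074, 0.0109, 0.2303]]
side 0.96 [[0.4707, -0.0168, 0.1567], [0.4924, 0.0133, 0.1971], [0.5124, 0.0217, 0.2284]]
```

```bash
python3 -m jog '{"slide":[[-0.04,0,0.028],[-0.08,0.001,0.056],[-0.12,0.0015,0.084],[-0.15,0.0016,0.1046],[-0.153,0.0016,0.1067],[-0.153,0.0016,0.1067],[-0.153,0.0016,0.1067]],"rotation":[[0,0,-0.0218],[0,0,-0.0218],[0,0,-0.0218],[0,0,-0.0218],[0,0,-0.0218],[0,0,-0.0218],[0,0,-0.0218]],"gripper":[0,0,0,0,0,0,0]}'
python3 -m jog '{"slide":[[-0.0011,0,0.00076],[-0.0022,0,0.0015],[-0.0022,0,0.0015]],"rotation":[[0,0,0],[0,0,0],[0,0,0]],"gripper":[0,0,0]}'
python3 -m jog '{"slide":[[-0.0011,0,0.00076],[-0.0022,0,0.0015],[-0.0022,0,0.0015]],"rotation":[[0,0,0],[0,0,0],[0,0,0]],"gripper":[0,0,0]}'
```

```text
t: 21.85
ee_pos: [0.4924, 0.001, 0.0623]
tool_rot: [-0.325, 0.624, 0.629, 0.33]
ft_force: [-0.1, 0.5, -1.7]
gripper_width: 0.0434
grasp_force: 62.1
t: 22.15
ee_pos: [0.4915, 0.001, 0.0592]
tool_rot: [-0.326, 0.625, 0.629, 0.33]
ft_force: [-0.1, -0.5, -2.4]
gripper_width: 0.0432
grasp_force: 62.1
t: 22.45
ee_pos: [0.491, 0.0013, 0.0564]
tool_rot: [-0.326, 0.625, 0.628, 0.33]
ft_force: [-0.8, 0.2, -1.6]
gripper_width: 0.0432
grasp_force: 62.1
```

```bash
python3 -m jog '{"slide":[[-0.0022,0,0.0015],[-0.0044,0,0.003],[-0.0066,0,0.0046],[-0.0077,0,0.0053],[-0.0088,0,0.0061],[-0.0088,0,0.0061]],"rotation":[[0,0,0],[0,0,0],[0,0,0],[0,0,0],[0,0,0],[0,0,0]],"gripper":[0,0,0,0,0,0]}'
python3 -m jog '{"slide":[[-0.0011,0,0.00076],[-0.0022,0,0.0015],[-0.0022,0,0.0015]],"rotation":[[0,0,0],[0,0,0],[0,0,0]],"gripper":[0,0,0]}'
python3 -m jog '{"slide":[[-0.0011,0,0.00076],[-0.0022,0,0.0015],[-0.0022,0,0.0015]],"rotation":[[0,0,0],[0,0,0],[0,0,0]],"gripper":[0,0,0]}'
```

```text
t: 23.05
ee_pos: [0.4911, 0.0013, 0.0484]
tool_rot: [-0.326, 0.625, 0.628, 0.33]
ft_force: [0.3, 0.1, -1.6]
gripper_width: 0.043
grasp_force: 62.1
t: 23.35
ee_pos: [0.4911, 0.0012, 0.0464]
tool_rot: [-0.326, 0.625, 0.628, 0.33]
ft_force: [-0.1, -0.8, -2.5]
gripper_width: 0.0434
grasp_force: 62.1
t: 23.65
ee_pos: [0.4913, 0.0012, 0.0459]
tool_rot: [-0.327, 0.624, 0.628, 0.331]
ft_force: [-1.9, -3.4, 5.1]
gripper_width: 0.0432
grasp_force: 63.0
```

```bash
python3 -m jog '{"slide":[[0,0,0],[0,0,0],[0,0,0],[0,0,0],[0,0,0],[0,0,0]],"rotation":[[0,0,0],[0,0,0],[0,0,0],[0,0,0],[0,0,0],[0,0,0]],"gripper":[0.7,0.7,0.85,1,1,1]}'
python3 -m jog '{"slide":[[0,0,-0.03],[0,0,-0.08],[0,0,-0.14],[0,0,-0.18],[0,0,-0.18]],"rotation":[[0,0,0],[0,0,0],[0,0,0],[0,0,0],[0,0,0]],"gripper":[1,1,1,1,1]}'
python3 - <<'E'
from h import *
d=cam('scene'); d2=cam('side'); P=[]
for c,d in [('scene',d),('side',d2)]:
    u0,v0=proj(d,[.491,0,.04])[0].astype(int)
    p,u,v=pts(d); m=(np.hypot(p[:,0]-.491,p[:,1])<.06)&(p[:,2]>.004)&(p[:,2]<.09); q=p[m]; t=q[q[:,2]>.068]
    print(c,len(q),q[:,2].max(),len(t),cv2.minAreaRect(t[:,:2].astype(np.float32)*1000) if len(t)>5 else '', np.percentile(t[:,2],[5,50,95]) if len(t) else '')
    P.append(cv2.resize(d['img'][v0-40:v0+40,u0-40:u0+40],(400,400)))
cv2.imwrite('pics/stand.png',np.hstack(P)[...,::-1])
goal(90,0,[.491,0,.2])
E
```

```text
t: 24.25
ee_pos: [0.4912, 0.0013, 0.0444]
tool_rot: [-0.326, 0.625, 0.628, 0.33]
ft_force: [-0.9, -1.7, -0.3]
gripper_width: 0.0854
grasp_force: 0.0
t: 24.75
ee_pos: [0.4934, -0.1141, 0.1237]
tool_rot: [-0.322, 0.626, 0.629, 0.331]
ft_force: [0.6, 0.1, 0.4]
gripper_width: 0.0854
grasp_force: 0.0
scene 518 0.07944321877751215 163 ((487.21240234375, -6.923624038696289), (46.0989990234375, 45.22483444213867), 5.9532880783081055) [0.06939307 0.0732993  0.07740397]
side 389 0.07657355252140885 103 ((493.69921875, 0.15956497192382812), (43.110382080078125, 45.74880599975586), 2.6235995292663574) [0.06895456 0.07221356 0.07549099]
slide [0.1697 0.001  0.0609] rot [ 0.0123 -1.9283  0.0092] n [0.127 0.001 0.046]
```

View pics/stand.png

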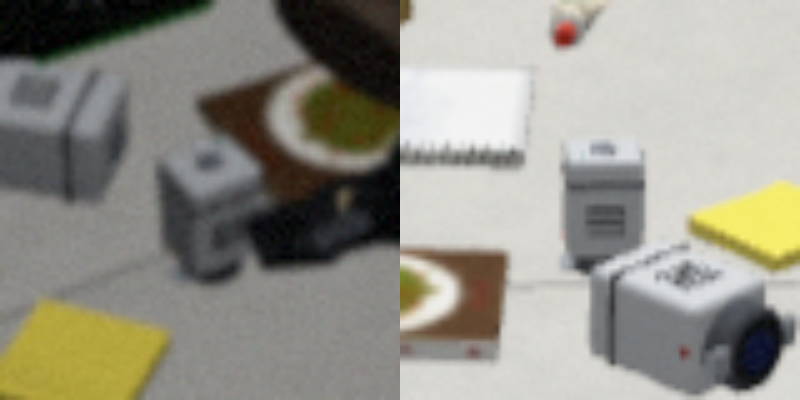

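The head is standing upright on the spigot at (0.49, 0). Next I bring the tool vertical above it and take one look.

```bash
for i in 1; do python3 -m jog '{"slide":[[0.06,0,0.02],[0.12,0,0.04],[0.1697,0.001,0.0609],[0.1697,0.001,0.0609],[0.1697,0.001,0.0609]],"rotation":[[0,-0.25,0],[0,-0.5,0],[0,-0.75,0],[0.006,-0.964,0.0046],[0.006,-0.964,0.0046]],"gripper":[1,1,1,1,1]}'|head -2; done
python3 -m jog '{"slide":[[0,0,0],[0,0,0],[0,0,0],[0,0,0],[0,0,0]],"rotation":[[0,-0.25,0],[0,-0.5,0],[0,-0.75,0],[0.006,-0.964,0.0046],[0.006,-0.964,0.0046]],"gripper":[1,1,1,1,1]}'|head -2
python3 - <<'E'
from h import *
print(tool().round(3))
d=cam('wrist'); save(d,'w5'); p,u,v=pts(d)
m=(np.hypot(p[:,0]-.491,p[:,1])<.05)&(p[:,2]>.066)&(p[:,2]<.085); q=p[m]; r=cv2.minAreaRect(q[:,:2].astype(np.float32)*1000); print(len(q),r,np.percentile(q[:,2],[5,50,95]))
goal(90,0,[r[0][0]/1000,r[0][1]/1000,.2])
E
```

```text
t: 25.35
ee_pos: [0.4902, 0.0042, 0.2012]
t: 25.85
ee_pos: [0.489, 0.0024, 0.1977]
[[-0.005  1.    -0.006  0.489]
 [ 1.     0.005  0.002  0.002]
 [ 0.002 -0.006 -1.     0.198]
 [ 0.     0.     0.     1.   ]]
2586 ((491.4171447753906, -3.637859344482422), (43.967796325683594, 39.13693618774414), 0.3674931824207306) [0.07006898 0.07281643 0.07423887]
slide [-0.007   0.003  -0.0031] rot [-0.0114 -0.006   0.0086] n [-0.005  0.002 -0.002]
```

```bash
python3 -m jog '{"slide":[[-0.007,0.003,0],[-0.007,0.0042,0.06],[-0.007,0.0042,0.12],[-0.007,0.0042,0.17],[-0.007,0.0042,0.2],[-0.007,0.0042,0.2236],[-0.007,0.0042,0.2236],[-0.007,0.0042,0.2236]],"rotation":[[-0.0114,-0.006,0.0086],[-0.0114,-0.006,0.0086],[-0.0114,-0.006,0.0086],[-0.0114,-0.006,0.0086],[-0.0114,-0.006,0.0086],[-0.0114,-0.006,0.0086],[-0.0114,-0.006,0.0086],[-0.0114,-0.006,0.0086]],"gripper":[1,1,1,1,1,1,1,1]}'
python3 -m jog '{"slide":[[0,0,0],[0,0,0],[0,0,0],[0,0,0],[0,0,0],[0,0,0]],"rotation":[[0,0,0],[0,0,0],[0,0,0],[0,0,0],[0,0,0],[0,0,0]],"gripper":[0,0,0,0,0,0]}' 60
python3 - <<'E'
from h import *
print(tool().round(4))
E
```

```text
t: 26.7
ee_pos: [0.4935, -0.0061, 0.0317]
tool_rot: [0.002, 0.709, 0.705, 0.001]
ft_force: [0.2, 0.5, 0.4]
gripper_width: 0.0855
grasp_force: 0.0
t: 27.3
ee_pos: [0.4945, -0.0049, 0.0335]
tool_rot: [0.003, 0.708, 0.706, 0.001]
ft_force: [-2.1, -0.6, 6.4]
gripper_width: 0.0433
grasp_force: 61.7
[[ 0.0028  1.      0.0063  0.4945]
 [ 1.     -0.0028 -0.0028 -0.0049]
 [-0.0028  0.0063 -1.      0.0335]
 [ 0.      0.      0.      1.    ]]
```

```bash
python3 -m jog '{"slide":[[0,0,-0.02],[0,0,-0.07],[0,0,-0.13],[0,0,-0.19],[0,0,-0.24],[0,0,-0.253],[0,0,-0.253]],"rotation":[[0,0,0],[0,0,0],[0,0,0],[0,0,0],[0,0,0],[0,0,0],[0,0,0]],"gripper":[0,0,0,0,0,0,0]}'
python3 -c "
from h import *
goal(60,0,[.6302,-.2338,.222])"
```

```text
t: 28.0
ee_pos: [0.4941, -0.0043, 0.2236]
tool_rot: [0.004, 0.708, 0.706, 0.002]
ft_force: [0.8, -0.3, -1.7]
gripper_width: 0.0432
grasp_force: 61.8
slide [-0.3054  0.1824  0.0047] rot [2.0400e-02 2.0000e-04 1.0408e+00] n [-0.229  0.137  0.004]
```

```bash
python3 -m jog '{"slide":[[-0.05,0.03,0],[-0.1,0.06,0],[-0.15,0.09,0],[-0.2,0.12,0],[-0.25,0.15,0.002],[-0.29,0.173,0.004],[-0.3054,0.1824,0.0047],[-0.3054,0.1824,0.0047]],"rotation":[[0.0204,0,0.15],[0.0204,0,0.3],[0.0204,0,0.45],[0.0204,0,0.6],[0.0204,0,0.75],[0.0204,0,0.9],[0.0204,0,1.0],[0.0204,0,1.0]],"gripper":[0,0,0,0,0,0,0,0]}'
python3 - <<'E'
from h import *
print(tool().round(4))
d=cam('wrist'); save(d,'w6'); goal(60,0,[.6302,-.2338,.22])
K=d['mtx']
def onplane(u,v,z):
    r=d['W'][:3,:3]@np.array([(u-K[0,2])/K[0,0],(v-K[1,2])/K[1,1],1]); o=d['W'][:3,3]; return (o+r*(z-o[2])/r[2]).round(4)
hsv=cv2.cvtColor(d['img'],cv2.COLOR_RGB2HSV)
c=proj(d,[.6302,-.2338,.12])[0]; print(c)
sub=np.zeros((480,640),bool); sub[max(0,int(c[1])-80):int(c[1])+80,int(c[0])-80:int(c[0])+80]=1
red=((hsv[...,0]<8)|(hsv[...,0]>172))&(hsv[...,1]>120)&(hsv[...,2]>50)&sub
n,l,s,ce=cv2.connectedComponentsWithStats(red.astype(np.uint8))
for i in range(1,n): 
    if s[i,4]>4: print('red',s[i,4],ce[i],onplane(*ce[i],.12))
E
```

```text
t: 28.8
ee_pos: [0.6276, -0.2352, 0.2149]
tool_rot: [-0.004, 0.862, 0.508, -0.004]
ft_force: [-0.6, 0.8, -1.5]
gripper_width: 0.0436
grasp_force: 62.0
[[ 0.4844  0.8748 -0.0101  0.6276]
 [ 0.8748 -0.4844  0.0024 -0.2352]
 [-0.0028 -0.01   -0.9999  0.2149]
 [ 0.      0.      0.      1.    ]]
slide [ 0.0018  0.0037 -0.0062] rot [-0.0218  0.0046  0.0395] n [ 0.001  0.003 -0.005]
[329.07312162 239.47782158]
red 30 [330.5        193.93333333] [ 0.6467 -0.2058  0.12  ]
```

View pics/w6.png

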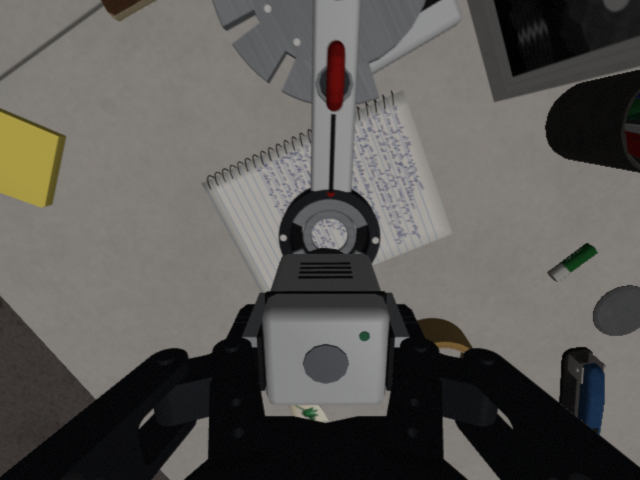

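The mount shows at px (330,238) with the white slot dots at (284,238) and (375,240), lined up with the held head. I now compute both centres.

Run:
```python
from h import *
T=tool();d=cam('wrist'); K=d['mtx']
def onplane(u,v,z):
    r=d['W'][:3,:3]@np.array([(u-K[0,2])/K[0,0],(v-K[1,2])/K[1,1],1]); o=d['W'][:3,3]; return (o+r*(z-o[2])/r[2]).round(4)
g=cv2.cvtColor(d['img'],cv2.COLOR_RGB2GRAY)
for u,v in [(284,238),(375,240)]:
    s=g[v-7:v+8,u-7:u+8].astype(float); w=(s>s.max()-50)*1.; y,x=np.mgrid[v-7:v+8,u-7:u+8]; a,b=(w*x).sum()/w.sum(),(w*y).sum()/w.sum(); print('dot',a,b,w.sum(),onplane(a,b,.12))
p,u,v=pts(d)
m=(np.hypot(p[:,0]-.63,p[:,1]+.234)<.035)&(p[:,2]>.24)&(p[:,2]<.27); q=(p[m]-T[:3,3])@T[:3,:3]
zt=np.median(q[:,2]); q=q[abs(q[:,2]-zt)<.003]; print('top in tool',zt,cv2.minAreaRect(q[:,:2].astype(np.float32)*1000),np.median(p[m][:,2]))
```

```text
dot 280.7303370786517 238.23595505617976 89.0 [ 0.6   -0.215  0.12 ]
dot 378.5531914893617 241.25531914893617 47.0 [ 0.6597 -0.2503  0.12  ]
top in tool -0.03931626200833239 ((1.154226303100586, 2.0336780548095703), (65.6578140258789, 40.23493194580078), 89.32955169677734) 0.25470135068830513
```

Run:
```python
from h import *
goal(60,0,[.6297,-.2343,.160])
```

```text
slide [0.0001 0.0049 0.0748] rot [-0.021   0.0042  0.0416] n [0.    0.004 0.056]
```

```bash
python3 -m jog '{"slide":[[0,0.0049,0.02],[0,0.0049,0.05],[0,0.0049,0.065],[0,0.0049,0.07],[0,0.0049,0.07],[0,0.0049,0.07]],"rotation":[[-0.034,0,0.04],[-0.034,0,0.04],[-0.034,0,0.04],[-0.034,0,0.04],[-0.034,0,0.04],[-0.034,0,0.04]],"gripper":[0,0,0,0,0,0]}'
python3 - <<'E'
from h import *
print(tool().round(4))
goal(60,0,[.6297,-.2343,.155])
print(tool()[:3,3])
E
```

```text
t: 29.5
ee_pos: [0.6325, -0.2356, 0.1682]
tool_rot: [0.007, 0.866, 0.5, 0.003]
ft_force: [0.0, -0.6, -1.9]
gripper_width: 0.0434
grasp_force: 61.9
[[ 0.4994  0.8663  0.0117  0.6325]
 [ 0.8664 -0.4994 -0.0087 -0.2356]
 [-0.0017  0.0145 -0.9999  0.1682]
 [ 0.      0.      0.      1.    ]]
slide [-0.0004 -0.0044  0.0176] rot [0.0291 0.0034 0.0014] n [-0.    -0.003  0.013]
[ 0.63252754 -0.23557097  0.16821832]
```

```bash
python3 -m jog '{"slide":[[-0.0004,-0.0044,0.008],[-0.0004,-0.0044,0.012],[-0.0004,-0.0044,0.0155],[-0.0004,-0.0044,0.0155]],"rotation":[[0.0164,0,0],[0.0164,0,0],[0.0164,0,0],[0.0164,0,0]],"gripper":[0,0,0,0]}'
python3 - <<'E'
from h import *
T=tool();print(T.round(4))
goal(60,0,[.6297,-.2343,.1437])
d=cam('wrist'); p,u,v=pts(d)
K=d['mtx']; hsv=cv2.cvtColor(d['img'],cv2.COLOR_RGB2HSV)
c=proj(d,[.6465,-.206,.12])[0]
def onplane(u,v,z):
    r=d['W'][:3,:3]@np.array([(u-K[0,2])/K[0,0],(v-K[1,2])/K[1,1],1]); o=d['W'][:3,3]; return (o+r*(z-o[2])/r[2]).round(4)
red=((hsv[...,0]<8)|(hsv[...,0]>172))&(hsv[...,1]>120)&(hsv[...,2]>50)
n,l,s,ce=cv2.connectedComponentsWithStats(red.astype(np.uint8)); print(c)
for i in range(1,n):
    if s[i,4]>4 and np.hypot(*(ce[i]-c))<25: P=onplane(*ce[i],.12); print('red',s[i,4],ce[i],P,'in tool',(T[:3,:3].T@(P-T[:3,3])).round(4))
E
```

```text
t: 29.9
ee_pos: [0.6287, -0.2343, 0.155]
tool_rot: [0.002, 0.866, 0.5, 0.0]
ft_force: [-0.8, -0.1, -3.5]
gripper_width: 0.0432
grasp_force: 62.0
[[ 0.5     0.866   0.0024  0.6287]
 [ 0.866  -0.5    -0.0037 -0.2343]
 [-0.002   0.0039 -1.      0.155 ]
 [ 0.      0.      0.      1.    ]]
slide [0.0007 0.0011 0.0151] rot [ 0.0078  0.004  -0.    ] n [0.001 0.001 0.011]
[327.61579906 217.92815064]
red 51 [328.56862745 218.07843137] [ 0.6469 -0.2063  0.12  ] in tool [0.0334 0.0016 0.035 ]
```

```bash
python3 -m jog '{"slide":[[0.0003,0.0016,0],[0.0003,0.0016,0.003],[0.0003,0.0016,0.006],[0.0003,0.0016,0.008],[0.0003,0.0016,0.008]],"rotation":[[0,0,0],[0,0,0],[0,0,0],[0,0,0],[0,0,0]],"gripper":[0,0,0,0,0]}'
python3 -m jog '{"slide":[[0,0,0.002],[0,0,0.004],[0,0,0.006],[0,0,0.006]],"rotation":[[0,0,0],[0,0,0],[0,0,0],[0,0,0]],"gripper":[0,0,0,0]}'
```

```text
t: 30.45
ee_pos: [0.6299, -0.2347, 0.1491]
tool_rot: [0.002, 0.866, 0.5, 0.0]
ft_force: [-0.9, -0.6, -1.9]
gripper_width: 0.0436
grasp_force: 62.0
t: 30.85
ee_pos: [0.6307, -0.2351, 0.1459]
tool_rot: [0.003, 0.866, 0.5, 0.001]
ft_force: [-0.8, -0.3, 2.0]
gripper_width: 0.0434
grasp_force: 62.1
```

```bash
python3 -m jog '{"slide":[[0,0,0.0015],[0,0,0.003],[0,0,0.004],[0,0,0.004]],"rotation":[[0,0,0],[0,0,0],[0,0,0],[0,0,0]],"gripper":[0,0,0,0]}'
```

```text
t: 31.25
ee_pos: [0.6307, -0.2351, 0.1426]
tool_rot: [0.003, 0.866, 0.5, 0.001]
ft_force: [-0.4, -1.6, 2.8]
gripper_width: 0.0437
grasp_force: 62.1
```

```bash
for i in 1 2; do python3 -m jog '{"slide":[[0,-0.0002,0],[0,-0.0004,0],[0.0001,-0.0006,0],[0.0001,-0.0006,0]],"rotation":[[0,0,0.26],[0,0,0.52],[0,0,0.7854],[0,0,0.7854]],"gripper":[0,0,0,0]}'; done; python3 -c "
from h import *
print(manip.get_state()['moment'],manip.get_state()['joint_pos'])"
```

```text
t: 31.65
ee_pos: [0.6302, -0.2348, 0.1425]
tool_rot: [0.003, 0.947, 0.322, 0.001]
ft_force: [0.9, -0.1, 2.8]
gripper_width: 0.043
grasp_force: 62.2
t: 32.05
ee_pos: [0.6299, -0.2343, 0.1424]
tool_rot: [0.002, 0.991, 0.132, 0.002]
ft_force: [-0.4, -0.5, 3.4]
gripper_width: 0.0432
grasp_force: 62.4
[-0.05102812  0.07284181 -0.02676885] [-0.41970937  0.48098914  1.58405452 -0.00276003  1.07133386  0.88793979]
```

```bash
for i in 1 2; do python3 -m jog '{"slide":[[0,-0.0002,0],[0,-0.0004,0],[0.0001,-0.0006,0],[0.0001,-0.0006,0],[0.0001,-0.0006,0]],"rotation":[[0,0,0.26],[0,0,0.52],[0,0,0.7854],[0,0,0.7854],[0,0,0.7854]],"gripper":[0,0,0,0,0]}'; done; python3 -c "
from h import *
print(manip.get_state()['moment']);print(tool().round(3))"
```

```text
t: 32.55
ee_pos: [0.6298, -0.2337, 0.1423]
tool_rot: [0.002, 0.998, -0.063, 0.002]
ft_force: [0.1, -0.7, 3.5]
gripper_width: 0.0437
grasp_force: 62.5
t: 33.05
ee_pos: [0.6298, -0.2333, 0.1422]
tool_rot: [0.002, 0.967, -0.256, 0.002]
ft_force: [-0.2, -0.3, 2.9]
gripper_width: 0.0435
grasp_force: 62.5
[-0.037206    0.11062811 -0.05002462]
[[ 0.868 -0.496  0.003  0.63 ]
 [-0.496 -0.868 -0.004 -0.233]
 [ 0.005  0.002 -1.     0.142]
 [ 0.     0.     0.     1.   ]]
```

```bash
python3 -m jog '{"slide":[[0,0,-0.002],[0,0,-0.004],[0,0,-0.006],[0,0,-0.006]],"rotation":[[0,0,0],[0,0,0],[0,0,0],[0,0,0]],"gripper":[0,0,0,0]}'
```

```text
t: 33.45
ee_pos: [0.6285, -0.2325, 0.1446]
tool_rot: [0.001, 0.966, -0.259, 0.0]
ft_force: [0.5, -0.2, -5.3]
gripper_width: 0.0432
grasp_force: 62.0
```

It is locked: it resists a pull at the expected height. I relax the pull and release.

```bash
python3 -m jog '{"slide":[[0,0,0.002],[0,0,0.002],[0,0,0.002],[0,0,0.002],[0,0,0.002],[0,0,0.002]],"rotation":[[0,0,0],[0,0,0],[0,0,0],[0,0,0],[0,0,0],[0,0,0]],"gripper":[0,0.7,0.7,0.7,0.7,0.7]}'
python3 -m jog '{"slide":[[0,0,-0.02],[0,0,-0.06],[0,0,-0.12],[0,0,-0.18],[0,0,-0.2],[0,0,-0.2]],"rotation":[[0,0,0],[0,0,0],[0,0,0],[0,0,0],[0,0,0],[0,0,0]],"gripper":[0.7,0.7,0.7,0.7,0.7,0.7]}'
python3 - <<'E'
from h import *
d=cam('wrist'); save(d,'w7'); p,u,v=pts(d)
m=(np.hypot(p[:,0]-.63,p[:,1]+.2335)<.035)&(p[:,2]>.165)&(p[:,2]<.2); q=p[m]; print(len(q),cv2.minAreaRect(q[:,:2].astype(np.float32)*1000),np.percentile(q[:,2],[5,50,95]))
m=(np.hypot(p[:,0]-.682,p[:,1]+.147)<.025)&(p[:,2]>.14); q=p[m]; print('ring',len(q),q[:,2].max() if len(q) else '',q.mean(0) if len(q) else '')
E
```

```text
t: 34.05
ee_pos: [0.63, -0.2333, 0.1454]
tool_rot: [0.002, 0.966, -0.259, 0.002]
ft_force: [-0.5, 0.6, -1.2]
gripper_width: 0.0597
grasp_force: 0.0
t: 34.65
ee_pos: [0.6314, -0.2335, 0.3007]
tool_rot: [0.002, 0.966, -0.259, 0.007]
ft_force: [0.0, 0.2, 0.0]
gripper_width: 0.06
grasp_force: 0.0
2987 ((629.9732666015625, -233.21575927734375), (44.53541564941406, 40.54085922241211), 59.56513214111328) [0.17346477 0.18375784 0.18514532]
ring 611 0.17308591793956346 [ 0.68176609 -0.15015324  0.16189465]
```

View pics/w7.png

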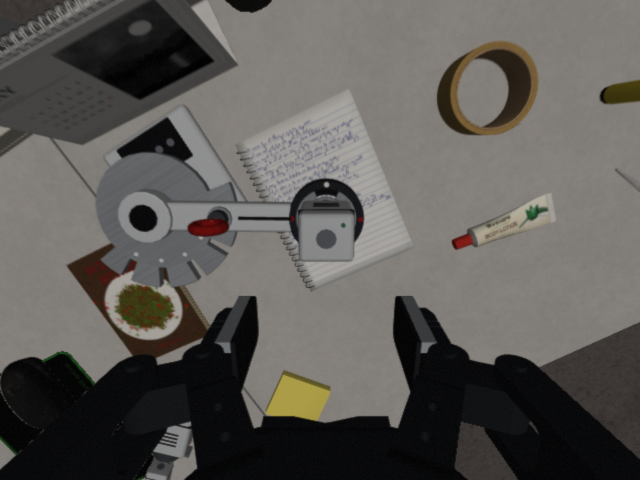

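The head is upright in the mount at px (327,235), top at 0.184 m (seated height), and its long side lies along the boom (59.6°), so the lugs are at the red dots. The ring is home (top 0.173 m).

```bash
python3 -c "
from workcell import manip
print(manip.close_job())"
```

```text
the job is handed in; nothing more can be done
None
```

The job is handed in: the boom is in the +60° notch over the notebook with the ring home, and the camera head, first stood up on the desk and regrasped from above, is locked lens down in the mount and released, with about 35 s of the 72 s used.

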